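# Wind the bench press down one turn

## Task

Close the bench press onto its boards: with a fingertip or the outside of the shut fingers, gently push the hand wheel round by its upright handle, clockwise seen from above, through exactly one full turn, so that the handle comes back to the pointer where it started, and leave it there. Do not grasp the handle, do not wind on past the pointer or backwards, and leave the jar, the hammer and the weight alone.

Things in the scene. Friction and masses are not known exactly. Their poses are not given: they have to be found in the camera images.
- wheel (a joint): Turn of the hand wheel about its vertical axis, rad: 0 at the start, when the handle stands beside the pointer, growing clockwise seen from above; one full turn is 6.283. Stiff (about 0.22 N m of friction, i.e. 2.5 N at the handle), it stays where it is left and does not run on. It would turn on past one turn, to a stop at 8.0.
- handle: The upright handle, a round wooden peg 24 mm in diameter and 57 mm tall, standing on the rim at the end of one spoke. Origin: the centre of its foot, on top of the rim, 90 mm from the wheel's axis and 195.5 mm above the table; z up along the peg. It is a revolving handle: the peg spins freely about its own upright axis as it is pushed round.
- hub (a point): Centre of the hub's top face, on the vertical axis of the level dark steel wheel, 199.5 mm above the table. Hub 44 mm across; three spokes; rim a round bar 16 mm thick, 180 mm across its middle, its top 195.5 mm above the table. The wheel stays at that height. A steel screw 18 mm across stands up through the hub, 41 mm above it at the start, 29 mm after one turn.
- pointer (a point): Top of the fixed metal pointer, a bright pin 14 mm across on an arm below the wheel, 125 mm from the wheel's axis (just outside the rim), top 187.5 mm above the table. At the start the handle stands in line with it on the wheel's radius; the pointer stays put as the wheel turns.
- platen (a joint): Travel of the press's platen, m: 0 at the start, growing downwards, 0.012 per turn of the wheel that drives it; after one turn it is just above the boards.
- press: The press: a grey cast base 220 mm (x) by 300 mm (y), two steel columns and a crosshead along y 310 mm long, 60 mm wide, top 157.5 mm above the table, with plywood boards below the platen. Fixed to the table. Origin: centre of its underside, straight below the wheel's axis.
- jar: Bystander: a loose closed jar 60 mm in diameter, 85 mm tall, beside the press. Origin: centre of its underside.
- hammer: Bystander: a loose hammer about 240 mm long lying on the table on the other side of the press. Its own x runs along it from handle to head.
- weight: Bystander: a loose round brass weight 52 mm in diameter with a knob, 58 mm tall, beside the press, near the jar. Origin: centre of its underside.

How it is judged:
By the outcome, as a careful person would: the job done as asked, in the order asked, and still so for the second after the job is handed in, with the robot touching nothing.
It also fails if it takes over 64 s, if anything falls off the work surface, if the arm or the gripper's body presses on something with over 40 N, if the wrist force passes 120 N, or if a joint passes its speed limit or range.

## Robot

A 7-joint arm with a two-finger parallel gripper is mounted at the origin on the work surface. World frame = base frame: x ahead of the robot, y to its left, z up, the work surface at z = 0. Lengths are in m, angles in rad, forces in N, time in s.
With the tool pointing down it reaches from about 0.4 to 0.85 m from the base axis. Payload 10.4 kg.
Tool frame: the origin (TCP) lies at the very end of the fingers, on their centre line; the grasp point (between the pads) lies manip.hold_point_z behind it (manip.hold_point_z is the distance from the TCP to the grasp point, in m); z points along the fingers, y is the direction in which the jaws open and shut (so a half turn about z gives the same grasp; the last joint's range is limited). The gripper opens to 85 mm and grips with 20 to 120 N. Pads are 22 mm wide; open, the fingers measure 114 mm over their backs; the gripper's body (76 mm by 85 mm) begins 54 mm behind the grasp point. The pads swing forward as they close: fully open they stand 13 mm farther back than shut.
Start: joints at [-1.154, 0.332, -0.065, 1.46, 0.022, 1.35, -0.088], TCP at [0.266, 0.566, 0.231] pointing down, gripper open.
Joint ranges: [-2.6, 2.6], [-0.5, 2.12], [-1.47, 1.34], [0.16, 2.42], [-1.27, 4.41], [0.06, 2.06], [-2.6, 2.6]. Speed limits (rad/s): [2.22, 2.22, 2.79, 2.79, 3.14, 3.14, 3.14].

## Interface

Orientations are given as a unit quaternion [x, y, z, w].
In Python, from workcell import manip gives the robot as it stands.
- The arm moves only by the tool jog_arm, never from a script. Its arguments are lists of equal length, an entry for each row: "translation": the shift along the world's x, y, z in mm, a list of three; "turn": the turn about the world's z in degrees. In form: {"translation": [[x, y, z], ...], "turn": [turn, ...]}. A call has 1 to 12 rows; each row is the pose to reach, as a shift and turn from the pose measured when the call began; what a row does not reach only later rows make up. A row lasts 1/12 s, in which the tool goes at most 41.7 mm and 7.16 degrees, less where a joint would pass 70% of its speed; a pose out of reach is approached as far as the arm can. A call with a gripper value outside its range is refused whole. "grip" is the finger opening in mm, from 0 to 85.4, set as the call begins (left out, the last holds). The fingers move at their own pace and stop on an object; "grip_force" is the grip in N (left out, the last holds). Time passes only in rows, so rows that repeat a pose let the fingers close. It gives the time, the measured TCP pose, the force and the opening at its end, in the units of the state.
- manip.get_obs(): the state, without advancing time (a new reading comes with each control period).
- manip.camera(name): name is "side" or "top" or "wrist"; returns a dict with "frame" (400x640x3 uint8, red, green, blue), "mtx" (3x3 intrinsics, pixels), "k1" (the pictures are not rectified: a ray, as slopes to the right and down, at radius r is drawn at 1 + k1 r^2 times it, then the intrinsics apply), "pose" (4x4, takes a point from camera to world coordinates). Camera axes: x right, y down, z forward; pixel columns grow to the right and rows downward; lengths in m; the calibration is good to about 2 mm. A picture is of the moment at which its call begins. There is no depth.
- manip.hand_in(): hands the job in, once; it reports no verdict.
Trained networks look in a picture, given as the dict that the camera call returned (one of the last four; its "shot" number tells which), for a name from the list of things; names that differ only in an ending like _2 or _b are one class to them, and where a whole thing is asked for, a point or a joint stands for the part that bears it (a point fixed in the world has none). Each returns a list of dicts, best first, with "confidence" (0 to 1); they miss things now and then, are a little off and sometimes report something else, mostly with a low value. They report only what shows in the picture. A call takes as long as a camera call.
- manip.outline_of(picture, label): "mask" (400x640 bool, what is visible of it) and "extent" ([left, top, right, bottom] in pixels, round what is visible of it).
- manip.pinpoint(picture, label): "at" ([column, row] in pixels: a listed point, or the origin of a listed thing).
The state is a dict: "clock": time; "joint_pos": joint angles; "joint_velocities": joint speeds; "tau": joint torques, N m; "position": TCP position; "ee_rot": TCP orientation; "ft_force": force on the tool from outside, world axes, zero at the start; "torque": the same for the moment, N m; "grip_width": opening from 0.0 (shut) to 1.0 (fully open).
Only numpy, scipy, OpenCV 4.12 (cv2) and the standard library are available. Lean on these libraries where they do the work, as an engineer would, in place of code of your own. Each camera call takes 0.05 s, during which the arm holds its last target. There are 200 camera calls.

## Working session

There is one attempt and no reset: what is moved stays moved. The work goes in short steps, Python scripts to look and compute and a tool call to move; the robot and the scene stay as the last step left them, time stands still between calls to the robot, and variables do not carry over. Pictures are saved under pics/ and viewed, about 8 in all and at most 12, crops included, and the job is handed in when it is done.

Besides the shell and the picture viewer there is one more tool, called after ">>>" as name([rows], argument=value, ...), one row to a line, values as JSON. jog_arm: Moves the arm, as the interface text tells. Its arguments: {"type":"object","properties":{"translation":{"type":"array"},"turn":{"type":"array"},"grip":{"type":"number"},"grip_force":{"type":"number"}},"required":["translation","turn"]}

```bash
mkdir -p pics; cat > h.py <<'E'
import numpy as np,cv2
from workcell import manip
def ray(c,px):
    K=np.array(c["mtx"]);u=(px[0]-K[0,2])/K[0,0];v=(px[1]-K[1,2])/K[1,1]
    rd=np.hypot(u,v);r=rd
    for _ in range(20): r=rd/(1+c["k1"]*r*r)
    s=r/rd if rd>0 else 1
    T=np.array(c["pose"]);return T[:3,3],T[:3,:3]@np.array([u*s,v*s,1])
def atz(c,px,z):
    o,d=ray(c,px);return o+d*(z-o[2])/d[2]
Z=dict(handle=.1955,hub=.1995,pointer=.1875,press=0,jar=0,weight=0,hammer=.01)
def look(name,labels,save=None):
    c=manip.camera(name)
    if save: cv2.imwrite("pics/"+save,c["frame"][:,:,::-1])
    for l in labels:
        for d in manip.pinpoint(c,l)[:2]: print(name,l,np.round(d["at"],1),round(d["confidence"],2),np.round(atz(c,d["at"],Z[l]),4))
    return c
E
python3 - <<'E'
from h import *
for n in("top","side"): look(n,list(Z),n+"1.png")
o=manip.get_obs();print(o["clock"],o["position"],o["ee_rot"],o["grip_width"],manip.hold_point_z)
a=cv2.imread("pics/top1.png");b=cv2.imread("pics/side1.png");cv2.imwrite("pics/both.png",cv2.resize(np.vstack([a,b]),(480,600)))
E
```

```text
top handle [328.7 233.4] 0.52 [0.4979 0.047  0.1955]
top hub [352.4 213.8] 0.66 [ 0.5513 -0.0185  0.1995]
top pointer [317.8 242. ] 0.67 [0.4747 0.077  0.1875]
top press [347.2 218.3] 0.62 [ 0.5577 -0.0198  0.    ]
top jar [275.3 199.8] 0.7 [0.62   0.2168 0.    ]
top weight [282.6 236.9] 0.51 [0.4976 0.1918 0.    ]
top weight [348.5 216.3] 0.42 [ 0.5642 -0.0242  0.    ]
top hammer [428.1 222.4] 0.86 [ 0.5421 -0.2827  0.01  ]
side handle [287.9 203.2] 0.55 [0.4994 0.0577 0.1955]
side hub [329.6 212.9] 0.88 [ 0.5492 -0.0232  0.1995]
side pointer [274.3 206. ] 0.94 [0.4757 0.0757 0.1875]
side pointer [265.5 229.4] 0.41 [0.4236 0.0296 0.1875]
side press [328.8 270.7] 0.61 [ 0.5514 -0.0202  0.    ]
side weight [264.4 225.7] 0.88 [0.5093 0.198  0.    ]
side hammer [407.3 354.6] 0.8 [ 0.541  -0.2868  0.01  ]
0.8 [0.26607723 0.56554375 0.23134426] [2.18101517e-01 9.75926087e-01 4.15057756e-05 1.25599275e-05] 1.0010420517809915 0.0187
```

View pics/top1.png

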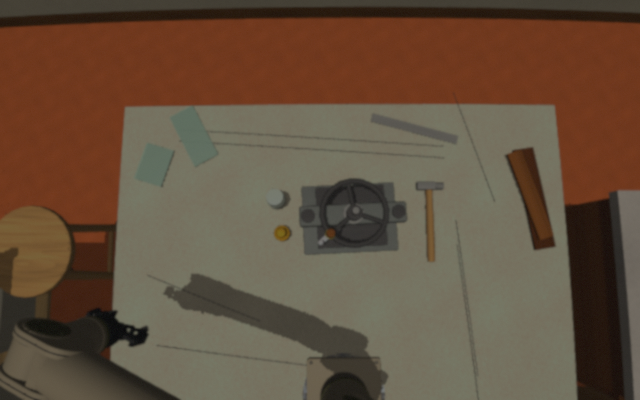

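View pics/side1.png

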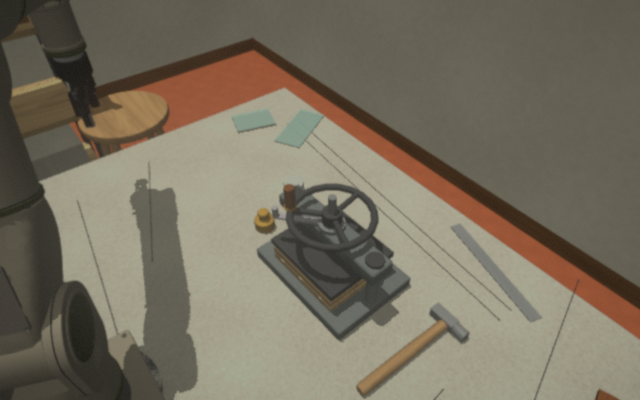

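The press is at about (350,215) in the top view. The handle is at (329,233) beside the pointer at (319,241), the jar and weight are to its left, and the hammer is to its right. The estimates agree: hub ≈ (0.550,−0.021), handle radius ≈ 90 mm and pointer radius ≈ 123 mm, both at about 127°. I'll shut the fingers and go to a point behind the handle, staying above it.

>>> jog_arm([
  [0, 0, 20],
  [0, -10, 40],
  [10, -35, 60],
  [20, -65, 75],
  [35, -100, 80],
  [45, -135, 80],
  [60, -170, 80],
  [70, -205, 80],
  [85, -240, 80],
  [97, -275, 80],
  [110, -305, 80],
  [120, -335, 80],
], turn=[0, 0, 0, -3, -6, -9, -12, -15, -18, -21, -24, -28], grip=0)

```text
clock: 1.8
position: [0.3867, 0.2286, 0.3116]
ee_rot: [0.449, 0.893, 0.0, 0.0]
ft_force: [0.6, 0.5, -0.1]
grip_width: -0.002
```

>>> jog_arm([
  [10, -30, 0],
  [20, -60, 0],
  [30, -90, 0],
  [40, -115, 0],
  [50, -140, 0],
  [57, -160, 0],
  [64, -180, 0],
  [70, -195, 0],
  [72, -203, 0],
  [74, -207, 0],
  [74, -207, 0],
  [74, -207, 0],
], turn=[0, 0, 0, 0, 0, 0, 0, 0, 0, 0, 0, 0])

```text
clock: 2.8
position: [0.4605, 0.0225, 0.3116]
ee_rot: [0.449, 0.894, 0.001, -0.0]
ft_force: [-0.7, 0.1, -0.1]
grip_width: 0.003
```

```bash
python3 - <<'E'
from h import *
for n in("top","side","wrist"): c=look(n,["handle","hub","pointer"],n+"2.png")
o=manip.get_obs();print(o["clock"],o["position"],o["ee_rot"],o["grip_width"],np.round(o["joint_pos"],2),o["ft_force"])
E
```

```text
top hub [354.  211.9] 0.67 [ 0.5565 -0.023   0.1995]
side handle [289.9 204.1] 0.83 [0.5012 0.0528 0.1955]
side hub [332.2 211.4] 0.75 [ 0.5562 -0.0231  0.1995]
side pointer [272.5 207.3] 0.65 [0.4704 0.0748 0.1875]
side pointer [331.4 269.9] 0.52 [ 0.4656 -0.1337  0.1875]
wrist handle [363.2 197.2] 0.77 [0.4976 0.0455 0.1955]
wrist hub [366.7 286.7] 0.66 [ 0.5585 -0.0245  0.1995]
wrist pointer [359.6 155.2] 0.8 [0.4722 0.0734 0.1875]
3.4 [0.4606995  0.02159651 0.31159206] [4.49161091e-01 8.93450666e-01 4.64012547e-04 7.78428200e-05] -0.0018594012428329544 [-0.64 -0.1   0.47  1.76  0.04  1.47  0.45] [-0.67138123  0.21143453 -0.48243762]
```

View pics/wrist2.png

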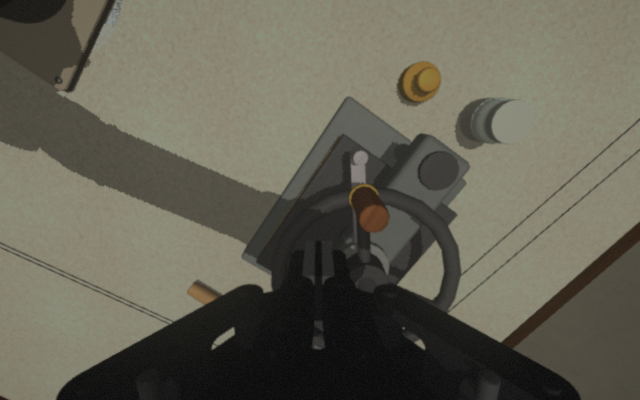

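Wrist view: the shut fingers at (318,245) stand behind the handle (363,200), with the pointer at (360,157). The back of the finger faces the push direction. I'll take the hub as (0.554,−0.022) and the start angle as 128.7°. Next I descend and work out the rows.

>>> jog_arm([
  [0, 0, -10],
  [0, 0, -25],
  [0, 0, -40],
  [0, 0, -55],
  [0, 0, -68],
  [0, 0, -78],
  [0, 0, -85],
  [0, 0, -90],
  [0, 0, -90],
], turn=[0, 0, 0, 0, 0, 0, 0, 0, 0])

```text
clock: 4.15
position: [0.4604, 0.0215, 0.2208]
ee_rot: [0.449, 0.893, 0.0, -0.0]
ft_force: [0.1, 0.3, -0.4]
grip_width: 0.001
```

```bash
cat >> h.py <<'E'
HUB=np.array([.554,-.0222]);PH0=np.radians(128.7)
def finger(th,yaw=np.radians(36.6),hx=.011,hy=.0145):
    p=PH0-np.radians(th);u=np.array([np.cos(p),np.sin(p)]);t=np.array([u[1],-u[0]])
    a=np.arctan2(t[1],t[0])-yaw
    s=min(hy/max(abs(np.cos(a)),1e-6),hx/max(abs(np.sin(a)),1e-6))
    return HUB+.09*u-(.012+s)*t
def plan(th,n=3,step=2.5):
    o=manip.get_obs();pos=np.array(o["position"]);b=pos[:2]
    rel=pos[:2]-HUB;print("clock",o["clock"],"pos",pos.round(4),"r",np.hypot(*rel).round(4),"lag ang",(np.degrees(PH0-np.arctan2(rel[1],rel[0]))).round(1),"F",np.round(o["ft_force"],1))
    for i in range(n):
        ths=th+step*np.arange(1,13);P=[finger(x) for x in ths]
        print("to",ths[-1],[[int(v) for v in np.round((q-b)*1000)]+[0] for q in P]);b=P[-1];th=ths[-1]
def wheel():
    for n in("side","top"):
        c=manip.camera(n)
        for d in manip.pinpoint(c,"handle")[:2]:
            w=atz(c,d["at"],.1955)[:2];r=w-HUB
            print(n,d["confidence"],w.round(4),"r",np.hypot(*r).round(4),"theta",(np.degrees(PH0-np.arctan2(r[1],r[0]))%360).round(1))
E
python3 -c "
from h import *
print(finger(0));wheel();plan(-12,1,1.5);plan(0)"
```

```text
[0.47703915 0.03146371]
side 0.47 [0.4977 0.047 ] r 0.0893 theta 359.6
clock 4.35 pos [0.4611 0.0216 0.2222] r 0.1027 lag ang -26.0 F [-0.2  0.3  0.3]
to 6.0 [[7, -5, 0], [8, -3, 0], [9, -1, 0], [11, 1, 0], [12, 4, 0], [13, 6, 0], [15, 8, 0], [16, 10, 0], [17, 12, 0], [19, 14, 0], [20, 16, 0], [22, 18, 0]]
clock 4.35 pos [0.4611 0.0216 0.2222] r 0.1027 lag ang -26.0 F [-0.2  0.3  0.3]
to 30.0 [[18, 13, 0], [21, 16, 0], [24, 19, 0], [26, 22, 0], [29, 25, 0], [32, 28, 0], [35, 30, 0], [38, 33, 0], [41, 35, 0], [45, 37, 0], [48, 39, 0], [51, 41, 0]]
to 60.0 [[3, 2, 0], [7, 3, 0], [10, 5, 0], [14, 6, 0], [19, 7, 0], [24, 8, 0], [28, 8, 0], [33, 9, 0], [38, 9, 0], [42, 9, 0], [47, 9, 0], [51, 8, 0]]
to 90.0 [[4, -1, 0], [9, -1, 0], [13, -2, 0], [17, -4, 0], [21, -5, 0], [25, -6, 0], [29, -8, 0], [33, -10, 0], [36, -12, 0], [40, -14, 0], [43, -16, 0], [46, -19, 0]]
```

>>> jog_arm([
  [3, 2, 0],
  [6, 4, 0],
  [9, 5, 0],
  [11, 7, 0],
  [13, 8, 0],
  [15, 9, 0],
  [16, 10, 0],
  [17, 12, 0],
  [19, 14, 0],
  [20, 16, 0],
  [22, 18, 0],
  [22, 18, 0],
], turn=[0, 0, 0, 0, 0, 0, 0, 0, 0, 0, 0, 0])

```text
clock: 5.35
position: [0.4834, 0.0402, 0.2222]
ee_rot: [0.449, 0.894, 0.001, 0.001]
ft_force: [-0.4, -0.1, -0.1]
grip_width: -0.0
```

```bash
python3 -c "
from h import *
wheel();plan(6)"
```

```text
side 0.69 [0.5028 0.0543] r 0.0921 theta 4.9
clock 5.55 pos [0.4832 0.0398 0.2222] r 0.0941 lag ang -10.1 F [-0.4  1.5  0.1]
to 36.0 [[3, 2, 0], [5, 5, 0], [8, 8, 0], [11, 11, 0], [14, 13, 0], [17, 15, 0], [21, 18, 0], [24, 20, 0], [27, 22, 0], [30, 23, 0], [34, 25, 0], [37, 26, 0]]
to 66.0 [[3, 1, 0], [8, 3, 0], [13, 4, 0], [17, 4, 0], [22, 5, 0], [27, 5, 0], [31, 5, 0], [36, 5, 0], [40, 5, 0], [45, 4, 0], [49, 3, 0], [53, 3, 0]]
to 96.0 [[4, -1, 0], [8, -2, 0], [12, -4, 0], [16, -5, 0], [20, -7, 0], [24, -9, 0], [27, -11, 0], [31, -13, 0], [34, -15, 0], [37, -18, 0], [41, -20, 0], [44, -23, 0]]
```

>>> jog_arm([
  [3, 2, 0],
  [5, 5, 0],
  [8, 8, 0],
  [11, 11, 0],
  [14, 13, 0],
  [17, 15, 0],
  [21, 18, 0],
  [24, 20, 0],
  [27, 22, 0],
  [30, 23, 0],
  [34, 25, 0],
  [37, 26, 0],
], turn=[0, 0, 0, 0, 0, 0, 0, 0, 0, 0, 0, 0])

```text
clock: 6.55
position: [0.5205, 0.0663, 0.2222]
ee_rot: [0.449, 0.894, 0.001, 0.0]
ft_force: [-3.2, -0.3, 0.6]
grip_width: -0.001
```

```bash
python3 -c "
from h import *
wheel();plan(36);c=look('wrist',['handle'],'wrist3.png');c=manip.camera('top');cv2.imwrite('pics/top3.png',c['frame'][:,:,::-1])"
```

```text
side 0.49 [0.5506 0.0684] r 0.0907 theta 36.5
clock 6.75 pos [0.5205 0.0659 0.2223] r 0.0942 lag ang 17.9 F [ 0.2 -0.4  0.2]
to 66.0 [[3, 2, 0], [8, 3, 0], [13, 4, 0], [17, 5, 0], [22, 5, 0], [27, 6, 0], [31, 6, 0], [36, 5, 0], [40, 5, 0], [45, 5, 0], [49, 4, 0], [53, 3, 0]]
to 96.0 [[4, -1, 0], [8, -2, 0], [12, -4, 0], [16, -5, 0], [20, -7, 0], [24, -9, 0], [27, -11, 0], [31, -13, 0], [34, -15, 0], [37, -18, 0], [41, -20, 0], [44, -23, 0]]
to 126.0 [[3, -3, 0], [6, -6, 0], [8, -9, 0], [11, -12, 0], [13, -15, 0], [15, -18, 0], [17, -21, 0], [19, -25, 0], [21, -28, 0], [23, -32, 0], [24, -35, 0], [25, -39, 0]]
wrist handle [350.6 257.5] 0.67 [0.5491 0.066  0.1955]
```

View pics/wrist3.png

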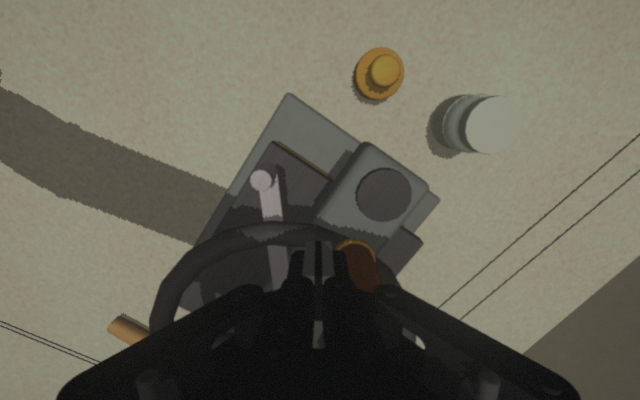

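The handle is touching the right side of the shut fingers at (350,255) and has moved well clear of the pointer at (262,180). The wheel is at about 36° and tracks the plan, so I continue.

>>> jog_arm([
  [3, 2, 0],
  [8, 3, 0],
  [13, 4, 0],
  [17, 5, 0],
  [22, 5, 0],
  [27, 6, 0],
  [31, 6, 0],
  [36, 5, 0],
  [40, 5, 0],
  [45, 5, 0],
  [49, 4, 0],
  [53, 3, 0],
], turn=[0, 0, 0, 0, 0, 0, 0, 0, 0, 0, 0, 0])

```text
clock: 7.9
position: [0.5737, 0.0688, 0.2223]
ee_rot: [0.449, 0.893, 0.001, 0.001]
ft_force: [-2.3, 1.8, -0.2]
grip_width: 0.005
```

>>> jog_arm([
  [4, -1, 0],
  [8, -2, 0],
  [12, -4, 0],
  [16, -5, 0],
  [20, -7, 0],
  [24, -9, 0],
  [27, -11, 0],
  [31, -13, 0],
  [34, -15, 0],
  [37, -18, 0],
  [41, -20, 0],
  [44, -23, 0],
], turn=[0, 0, 0, 0, 0, 0, 0, 0, 0, 0, 0, 0])

```text
clock: 8.9
position: [0.6181, 0.0457, 0.2223]
ee_rot: [0.449, 0.894, 0.001, 0.001]
ft_force: [-2.4, 0.9, 2.0]
grip_width: -0.002
```

```bash
python3 -c "
from h import *
wheel();plan(96)"
```

```text
side 0.79 [0.6269 0.0292] r 0.0892 theta 93.5
top 0.21 [0.4937 0.1846] r 0.2154 theta 22.4
clock 9.1 pos [0.618  0.0451 0.2223] r 0.0929 lag ang 82.3 F [0.1 0.4 1.1]
to 126.0 [[2, -2, 0], [5, -5, 0], [8, -8, 0], [10, -11, 0], [12, -14, 0], [15, -17, 0], [17, -21, 0], [19, -24, 0], [20, -27, 0], [22, -31, 0], [23, -34, 0], [25, -38, 0]]
to 156.0 [[1, -3, 0], [2, -7, 0], [3, -10, 0], [4, -14, 0], [5, -17, 0], [5, -21, 0], [6, -24, 0], [6, -28, 0], [6, -32, 0], [6, -37, 0], [5, -41, 0], [4, -46, 0]]
to 186.0 [[-1, -4, 0], [-2, -9, 0], [-3, -13, 0], [-5, -17, 0], [-7, -21, 0], [-8, -24, 0], [-10, -28, 0], [-12, -32, 0], [-15, -35, 0], [-17, -39, 0], [-19, -42, 0], [-22, -45, 0]]
```

>>> jog_arm([
  [2, -2, 0],
  [5, -5, 0],
  [8, -8, 0],
  [10, -11, 0],
  [12, -14, 0],
  [15, -17, 0],
  [17, -21, 0],
  [19, -24, 0],
  [20, -27, 0],
  [22, -31, 0],
  [23, -34, 0],
  [25, -38, 0],
], turn=[0, 0, 0, 0, 0, 0, 0, 0, 0, 0, 0, 0])

```text
clock: 10.1
position: [0.6431, 0.007, 0.2224]
ee_rot: [0.449, 0.893, 0.001, 0.001]
ft_force: [-0.5, 2.9, 1.1]
grip_width: 0.002
```

>>> jog_arm([
  [1, -3, 0],
  [2, -7, 0],
  [3, -10, 0],
  [4, -14, 0],
  [5, -17, 0],
  [5, -21, 0],
  [6, -24, 0],
  [6, -28, 0],
  [6, -32, 0],
  [6, -37, 0],
  [5, -41, 0],
  [4, -46, 0],
], turn=[0, 0, 0, 0, 0, 0, 0, 0, 0, 0, 0, 0])

```text
clock: 11.1
position: [0.6471, -0.0394, 0.2224]
ee_rot: [0.449, 0.893, 0.001, 0.001]
ft_force: [0.3, 2.8, -0.5]
grip_width: 0.0
```

>>> jog_arm([
  [-1, -4, 0],
  [-2, -9, 0],
  [-3, -13, 0],
  [-5, -17, 0],
  [-7, -21, 0],
  [-8, -24, 0],
  [-10, -28, 0],
  [-12, -32, 0],
  [-15, -35, 0],
  [-17, -39, 0],
  [-19, -42, 0],
  [-22, -45, 0],
], turn=[0, 0, 0, 0, 0, 0, 0, 0, 0, 0, 0, 0])

```text
clock: 12.1
position: [0.625, -0.0847, 0.2224]
ee_rot: [0.449, 0.893, 0.001, 0.001]
ft_force: [1.3, 1.4, -1.6]
grip_width: -0.002
```

```bash
python3 -c "
from h import *
wheel();plan(186)"
```

```text
clock 12.3 pos [ 0.6249 -0.0849  0.2225] r 0.0947 lag ang 170.2 F [ 0.2  0.1 -0. ]
to 216.0 [[-3, -2, 0], [-5, -5, 0], [-8, -7, 0], [-11, -10, 0], [-14, -12, 0], [-18, -15, 0], [-21, -17, 0], [-24, -19, 0], [-27, -21, 0], [-31, -23, 0], [-34, -24, 0], [-37, -26, 0]]
to 246.0 [[-3, -1, 0], [-8, -3, 0], [-13, -4, 0], [-17, -4, 0], [-22, -5, 0], [-27, -5, 0], [-31, -5, 0], [-36, -5, 0], [-40, -5, 0], [-45, -4, 0], [-49, -3, 0], [-53, -3, 0]]
to 276.0 [[-4, 1, 0], [-8, 2, 0], [-12, 4, 0], [-16, 5, 0], [-20, 7, 0], [-24, 9, 0], [-27, 11, 0], [-31, 13, 0], [-34, 15, 0], [-37, 18, 0], [-41, 20, 0], [-44, 23, 0]]
```

Contact forces stay at about 3 N. I continue with the next third.

>>> jog_arm([
  [-3, -2, 0],
  [-5, -5, 0],
  [-8, -7, 0],
  [-11, -10, 0],
  [-14, -12, 0],
  [-18, -15, 0],
  [-21, -17, 0],
  [-24, -19, 0],
  [-27, -21, 0],
  [-31, -23, 0],
  [-34, -24, 0],
  [-37, -26, 0],
], turn=[0, 0, 0, 0, 0, 0, 0, 0, 0, 0, 0, 0])

```text
clock: 13.3
position: [0.5876, -0.1111, 0.2226]
ee_rot: [0.45, 0.893, 0.001, 0.001]
ft_force: [3.3, -0.1, -1.5]
grip_width: 0.001
```

>>> jog_arm([
  [-3, -1, 0],
  [-8, -3, 0],
  [-13, -4, 0],
  [-17, -4, 0],
  [-22, -5, 0],
  [-27, -5, 0],
  [-31, -5, 0],
  [-36, -5, 0],
  [-40, -5, 0],
  [-45, -4, 0],
  [-49, -3, 0],
  [-53, -3, 0],
], turn=[0, 0, 0, 0, 0, 0, 0, 0, 0, 0, 0, 0])

```text
clock: 14.3
position: [0.5342, -0.1139, 0.2226]
ee_rot: [0.449, 0.893, 0.001, 0.001]
ft_force: [2.6, -0.3, -0.1]
grip_width: -0.005
```

>>> jog_arm([
  [-4, 1, 0],
  [-8, 2, 0],
  [-12, 4, 0],
  [-16, 5, 0],
  [-20, 7, 0],
  [-24, 9, 0],
  [-27, 11, 0],
  [-31, 13, 0],
  [-34, 15, 0],
  [-37, 18, 0],
  [-41, 20, 0],
  [-44, 23, 0],
], turn=[0, 0, 0, 0, 0, 0, 0, 0, 0, 0, 0, 0])

```text
clock: 15.3
position: [0.4898, -0.0907, 0.2226]
ee_rot: [0.449, 0.893, 0.001, 0.001]
ft_force: [2.2, -1.7, -0.1]
grip_width: -0.006
```

```bash
python3 -c "
from h import *
wheel();plan(276,2);look('wrist',['handle','hub','pointer'],'wrist4.png')"
```

```text
side 0.63 [ 0.4814 -0.0683] r 0.086 theta 276.3
top 0.39 [ 0.4839 -0.0763] r 0.0885 theta 271.0
top 0.24 [0.4734 0.0757] r 0.1268 theta 359.2
clock 15.5 pos [ 0.49   -0.0904  0.2225] r 0.0935 lag ang 261.9 F [-0.1 -0.2  0.2]
to 306.0 [[-2, 3, 0], [-5, 6, 0], [-8, 9, 0], [-10, 12, 0], [-12, 15, 0], [-15, 18, 0], [-17, 22, 0], [-19, 25, 0], [-20, 28, 0], [-22, 32, 0], [-23, 35, 0], [-25, 39, 0]]
to 336.0 [[-1, 3, 0], [-2, 7, 0], [-3, 10, 0], [-4, 14, 0], [-5, 17, 0], [-5, 21, 0], [-6, 24, 0], [-6, 28, 0], [-6, 32, 0], [-6, 37, 0], [-5, 41, 0], [-4, 46, 0]]
wrist handle [322.3 198. ] 0.63 [ 0.4798 -0.069   0.1955]
wrist hub [470.7 215.5] 0.88 [ 0.5577 -0.0236  0.1995]
```

View pics/wrist4.png

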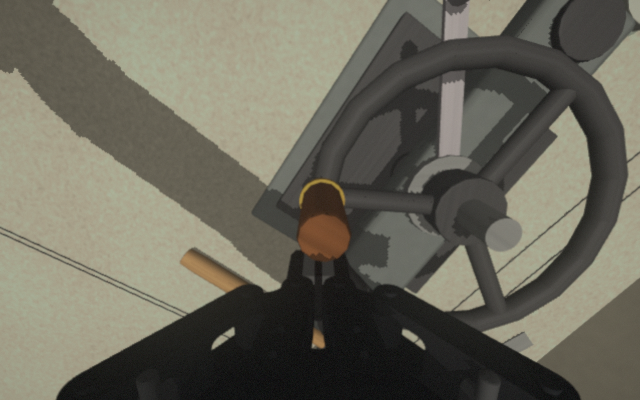

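The handle's foot is at (322,198), touching the front of the fingers. The hub is near (470,205) and the pointer is at the top edge (455,3). The wheel is at about 275°, so I go on to about 336° and then look closely.

>>> jog_arm([
  [-2, 3, 0],
  [-5, 6, 0],
  [-8, 9, 0],
  [-10, 12, 0],
  [-12, 15, 0],
  [-15, 18, 0],
  [-17, 22, 0],
  [-19, 25, 0],
  [-20, 28, 0],
  [-22, 32, 0],
  [-23, 35, 0],
  [-25, 39, 0],
], turn=[0, 0, 0, 0, 0, 0, 0, 0, 0, 0, 0, 0])

```text
clock: 16.7
position: [0.465, -0.0516, 0.2225]
ee_rot: [0.449, 0.893, 0.001, 0.001]
ft_force: [1.0, -3.0, -0.5]
grip_width: -0.003
```

>>> jog_arm([
  [-1, 3, 0],
  [-2, 7, 0],
  [-3, 10, 0],
  [-4, 14, 0],
  [-5, 17, 0],
  [-5, 21, 0],
  [-6, 24, 0],
  [-6, 28, 0],
  [-6, 32, 0],
  [-6, 37, 0],
  [-5, 41, 0],
  [-4, 46, 0],
], turn=[0, 0, 0, 0, 0, 0, 0, 0, 0, 0, 0, 0])

```text
clock: 17.7
position: [0.4609, -0.0052, 0.2224]
ee_rot: [0.449, 0.893, 0.001, 0.001]
ft_force: [-0.8, -2.2, -0.6]
grip_width: 0.005
```

```bash
python3 -c "
from h import *
wheel();plan(336,1,1.5);look('wrist',['handle','hub','pointer'],'wrist5.png');look('side',['handle','hub','pointer'],'side5.png')"
```

```text
side 0.46 [0.475  0.0186] r 0.0889 theta 336.0
clock 17.9 pos [ 0.4611 -0.0051  0.2225] r 0.0944 lag ang -40.8 F [ 0.1  0.6 -0.3]
to 354.0 [[1, 2, 0], [1, 4, 0], [2, 7, 0], [3, 9, 0], [3, 12, 0], [4, 14, 0], [5, 17, 0], [6, 19, 0], [7, 21, 0], [8, 24, 0], [9, 26, 0], [11, 28, 0]]
wrist handle [361.  217.3] 0.9 [0.4777 0.0206 0.1955]
wrist pointer [409.  142.1] 0.79 [0.4733 0.0735 0.1875]
side handle [288.6 215. ] 0.5 [0.4803 0.0277 0.1955]
side hub [331.9 211.2] 0.61 [ 0.5561 -0.0222  0.1995]
side hub [331.9 269.5] 0.25 [ 0.461  -0.1407  0.1995]
side pointer [274.1 205.9] 0.71 [0.4755 0.0762 0.1875]
```

View pics/wrist5.png

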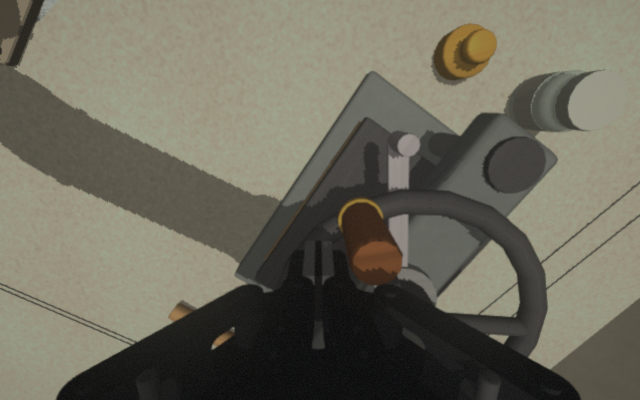

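The handle (361,217) is still short of the pointer (408,145). I move slowly to about 352°.

>>> jog_arm([
  [1, 2, 0],
  [1, 4, 0],
  [2, 7, 0],
  [3, 9, 0],
  [3, 12, 0],
  [4, 14, 0],
  [5, 17, 0],
  [6, 19, 0],
  [7, 21, 0],
  [8, 23, 0],
  [9, 25, 0],
  [9, 25, 0],
], turn=[0, 0, 0, 0, 0, 0, 0, 0, 0, 0, 0, 0])

```text
clock: 19.3
position: [0.4702, 0.0199, 0.2225]
ee_rot: [0.449, 0.893, 0.001, 0.001]
ft_force: [-0.5, -0.2, 0.6]
grip_width: -0.002
```

```bash
python3 -c "
from h import *
wheel();plan(352,1,.75);look('wrist',['handle','hub','pointer'],'wrist6.png')
look('side',['handle','hub','pointer'],'side6.png')
a=cv2.imread('pics/side6.png')[160:280,220:380];b=cv2.imread('pics/side1.png')[160:280,220:380]
cv2.imwrite('pics/cmp.png',cv2.resize(np.hstack([b,a]),(800,300),interpolation=cv2.INTER_CUBIC))"
```

```text
side 0.52 [0.483  0.0338] r 0.0904 theta 347.0
clock 19.5 pos [0.4702 0.0195 0.2226] r 0.0936 lag ang -24.8 F [0.4 0.4 0.5]
to 361.0 [[1, 2, 0], [1, 3, 0], [2, 4, 0], [2, 5, 0], [3, 6, 0], [4, 7, 0], [4, 8, 0], [5, 9, 0], [6, 10, 0], [6, 11, 0], [7, 12, 0], [8, 13, 0]]
wrist handle [357.2 226.6] 0.57 [0.4888 0.0389 0.1955]
wrist pointer [374.1 167.7] 0.89 [0.4756 0.0736 0.1875]
side handle [289.3 211.4] 0.48 [0.4876 0.0355 0.1955]
side hub [331.6 212.5] 0.75 [ 0.5532 -0.0248  0.1995]
side hub [406.4 354.6] 0.31 [ 0.4492 -0.3427  0.1995]
side pointer [273.1 205. ] 0.88 [0.4753 0.0799 0.1875]
side pointer [330.3 210. ] 0.56 [ 0.5633 -0.0081  0.1875]
```

View pics/wrist6.png

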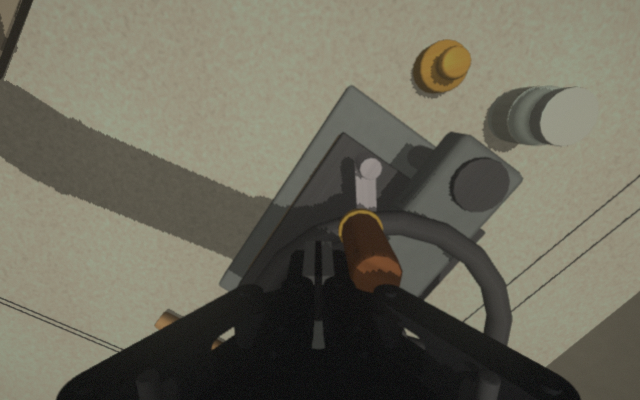

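The handle ring is at about (361,227) and the pointer at (371,168). The wrist comparison with the start gives about 9° left. I advance about 5°, back off, and return to the earlier viewing pose for a direct comparison.

>>> jog_arm([
  [1, 1, 0],
  [1, 2, 0],
  [1, 3, 0],
  [2, 4, 0],
  [2, 5, 0],
  [3, 6, 0],
  [3, 7, 0],
  [4, 8, 0],
  [4, 8, 0],
], turn=[0, 0, 0, 0, 0, 0, 0, 0, 0])

```text
clock: 20.65
position: [0.4742, 0.0276, 0.2225]
ee_rot: [0.449, 0.893, 0.001, 0.001]
ft_force: [-1.1, -1.4, 1.0]
grip_width: 0.003
```

>>> jog_arm([
  [-3, -2, 0],
  [-8, -4, 0],
  [-12, -5, 8],
  [-14, -6, 25],
  [-14, -6, 45],
  [-14, -6, 65],
  [-14, -6, 80],
  [-14, -6, 89],
  [-14, -6, 89],
  [-14, -6, 89],
], turn=[0, 0, 0, 0, 0, 0, 0, 0, 0, 0])

```text
clock: 21.48
position: [0.4601, 0.0216, 0.3115]
ee_rot: [0.449, 0.893, 0.001, 0.001]
ft_force: [-0.4, -0.1, -1.5]
grip_width: -0.001
```

```bash
python3 -c "
from h import *
print(manip.get_obs()['position'])
look('wrist',['handle','hub','pointer'],'wrist7.png')
look('side',['handle','hub','pointer'],'side7.png')
f=lambda n:cv2.imread('pics/wrist%d.png'%n)[110:310,230:480]
cv2.imwrite('pics/cmp.png',cv2.resize(np.hstack([f(2),f(7)]),(800,320),interpolation=cv2.INTER_CUBIC))"
```

```text
[0.46007584 0.02161309 0.31147426]
wrist handle [360.5 196.6] 0.59 [0.495  0.0443 0.1955]
wrist pointer [358.1 154.3] 0.84 [0.4703 0.073  0.1875]
side handle [287.6 207. ] 0.63 [0.4923 0.0486 0.1955]
side pointer [273. 205.] 0.73 [0.4751 0.08   0.1875]
```

View pics/cmp.png

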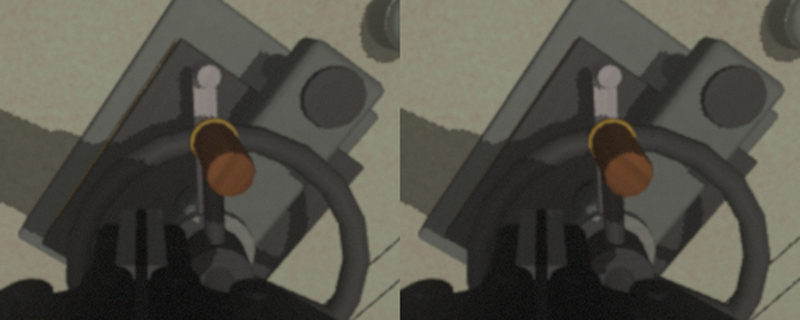

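The two views are nearly identical. I measure the leftover shift by template matching.

```bash
python3 -c "
from h import *
A=cv2.imread('pics/wrist2.png').astype(np.float32);B=cv2.imread('pics/wrist7.png').astype(np.float32)
def m(x0,y0,x1,y1):
    r=cv2.matchTemplate(cv2.resize(B[y0-8:y1+8,x0-8:x1+8],None,fx=8,fy=8,interpolation=3),cv2.resize(A[y0:y1,x0:x1],None,fx=8,fy=8,interpolation=3),5)
    _,v,_,l=cv2.minMaxLoc(r);return np.array(l)/8-8,round(v,3)
print('pointer',m(348,148,374,180));print('handle',m(348,182,390,234));print('column/base',m(415,130,472,185),m(340,95,400,140))
c=manip.camera('wrist')
for dx in(0,1): print(atz(c,(361+dx,198),.1955),atz(c,(361+dx,220),.2525))
"
```

```text
pointer (array([0., 0.]), 0.989)
handle (array([-1.,  0.]), 0.946)
column/base (array([0., 0.]), 0.994) (array([0., 0.]), 0.992)
[0.49595519 0.04350416 0.1955    ] [0.48912037 0.03898635 0.2525    ]
[0.496697   0.04405276 0.1955    ] [0.48971284 0.03942434 0.2525    ]
```

The pointer and press show no shift, and the handle is about 1 px (about 0.9 mm, 0.6°) short of its start position. That is close enough, and the gripper is clear above. Handing in.

```bash
python3 -c "
from h import *
print(manip.get_obs()['clock'],np.round(manip.get_obs()['ft_force'],1));look('top',['jar','weight','hammer']);print(manip.hand_in())"
```

```text
21.9333 [ 0.4  0.9 -0.5]
top jar [276.2 201.4] 0.74 [0.6147 0.2138 0.    ]
top weight [279.4 232.1] 0.7 [0.5133 0.2023 0.    ]
top hammer [424.8 221.6] 0.68 [ 0.5448 -0.272   0.01  ]
the job is handed in; nothing more can be done
None
```

I pushed the hand wheel one full turn clockwise with the outside of the shut fingers and handed the job in at about 22 s. The handle was never grasped, and the pushing forces I read were about 3 N.

- **Handle position:** I compared the wrist view with one taken from the same pose before the turn. The handle stood about 1 px (about 0.9 mm, or 0.6°) short of its starting place by the pointer. It has not passed the pointer, and I left that small gap as it was.
- **Which estimates disagreed:** The side camera's handle position varied by several mm and put the handle somewhat further short. I went by the same-pose wrist comparison instead. The top camera often missed the handle.
- **Bystanders:** The jar, the weight and the hammer were found where they started, to within the detector's scatter of up to about 2 cm. The arm never went down near them.
- **At hand-in:** The gripper was standing clear above the wheel, touching nothing.

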